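# Mist a clay cup on the banding wheel

## Task

Set the tall clay cup down gently, upright, in the middle of the banding wheel in front of the spray can and let go of it. Then press the spray can's cap all the way down, hold it down for a moment (half a second is plenty), and let it spring back up. Do not spray before the cup stands there, keep the cup upright throughout, and leave the bowl, the lidded jar and the brush where they are.

Things in the scene. Friction and masses are not known exactly. Their poses are not given: they have to be found in the camera images.
- station: Spray station, fixed: plywood board 170 x 360 x 15 mm with a steel banding wheel (round table on a pedestal; it does not turn) and an upright aluminium spray can, 65 mm in diameter, in a dark steel clamp. Origin: centre of the board's underside, on the bench; z up, y along the board from can to wheel. Wheel axis at y = +85 mm, can axis at y = -85 mm; clamp post at y = -127 mm, 125 mm high.
- turntable_top (a point): Centre of the banding wheel's flat top face, 110 mm above the bench. The wheel is a steel disc 140 mm in diameter and 12 mm thick with concentric grooves. z points up.
- cap_top (a point): Centre of the top face of the spray can's white cap, 196 mm above the bench when up; it moves with the cap. The cap is a flat-topped cylinder 44 mm in diameter and 26 mm high with a small grey nozzle, 11 mm thick, sticking out 14 mm towards the banding wheel.
- cap (a joint): Travel of the spray can's cap in m: 0 = up (at rest), 0.010 = fully down against its stop. Pressed straight down; the spring resists with about 4 N at first and 10 N when fully down, and lifts the cap again when it is let go.
- cup: Tall straight open cup of grey clay, 58 mm outside diameter, 85 mm high, wall 5 mm, about 0.15 to 0.31 kg. Origin: centre of its underside; z points up to its mouth. It starts standing on the bench, at any one of three places that it shares with the bowl and the jar.
- bowl: Bystander: shallow open bowl of grey clay, 110 mm across the rim, 45 mm high, standing on the bench. Origin: centre of its underside.
- jar: Bystander: squat closed clay jar with a lid and knob, 84 mm in diameter, 84 mm high, standing on the bench. Origin: centre of its underside.
- brush: Bystander: a brush about 180 mm long lying on the bench beyond the other things. Its x axis runs along it, handle to -x.

How it is judged:
By the outcome, as a careful person would: the job done as asked, in the order asked, and still so for the second after the job is handed in, with the robot touching nothing.
It also fails if it takes over 45 s, if anything falls off the work surface, if the arm or the gripper's body presses on something with over 40 N, if the wrist force passes 120 N, or if a joint passes its speed limit or range.

## Robot

A 6-joint arm with a two-finger parallel gripper is mounted at the origin on the work surface. World frame = base frame: x ahead of the robot, y to its left, z up, the work surface at z = 0. Lengths are in m, angles in degrees, forces in N, time in s.
With the tool pointing down it reaches from about 0.275 to 0.85 m from the base axis. Payload 5.2 kg.
Tool frame: the origin (TCP) lies at the very end of the fingers, on their centre line; the grasp point (between the pads) lies 19 mm behind it; x points along the fingers, z is the direction in which the jaws open and shut, and the axes are right-handed (so a half turn about x gives the same grasp; the last joint's range is limited). The gripper opens to 85 mm and grips with 20 to 120 N. Pads are 22 mm wide; open, the fingers measure 114 mm over their backs; the gripper's body (76 mm by 85 mm) begins 54 mm behind the grasp point. The pads swing forward as they close: fully open they stand 13 mm farther back than shut.
Start: joints at [-86.505, 14.817, 87.949, -0, 77.235, -11.62], TCP at [0.143, -0.531, 0.231] pointing down, gripper open.
Joint ranges: [-179.93, 179.93], [-52.35, 119.4], [10.71, 147.94], [-69.91, 249.91], [12.55, 155.21], [-178.61, 178.61]. Speed limits (degrees/s): [147.25, 147.25, 180, 180, 180, 180].

## Interface

Orientations are given as [roll, pitch, yaw] about the fixed x, y, z axes, in that order (R = Rz(yaw) Ry(pitch) Rx(roll)).
In Python, from plant import get_state, cams, close_job gives the robot as it stands.
- The arm moves only by the tool carry_out, never from a script. Its argument "moves" is text: rows parted by semicolons, each of 5 numbers parted by spaces: the gripper command: -1 is fully open, 1 is shut, values between are in proportion, then the shift along the tool's x, y, z in m, then the turn about the tool's x in degrees. In form: fingers dx dy dz roll; .... A call has 1 to 10 rows; each row is the pose to reach, as a shift and turn from the pose measured when the call began, along the tool's axes at that moment; what a row does not reach only later rows make up. A row lasts 1/10 s, in which the tool goes at most 50 mm and 8.59 degrees, less where a joint would pass 70% of its speed; a pose out of reach is approached as far as the arm can. A call with a gripper value outside its range is refused whole. The fingers move at their own pace and stop on an object; "squeeze" is the grip in N (left out, the last holds). Time passes only in rows, so rows that repeat a pose let the fingers close. It gives the time, the measured TCP pose, the force and the opening at its end, in the units of the state.
- get_state(): the state, without advancing time (a new reading comes with each control period).
- cams.read_camera(name): name is "side" or "top" or "wrist"; returns the picture (420x560x3 uint8, red, green, blue); there is no depth.
- cams.camera_params(name): a dict with "vfov" (degrees; the focal length in pixels is half the picture's height over the tangent of half this angle, whatever the lens; pixels are square), "cx", "cy" (the principal point, pixels), "D" ([k1, k2, p1, p2, k3] as OpenCV has them; the pictures are not rectified), "R" (3x3) and "t" (3): a world point X has camera coordinates R X + t. Camera axes: x right, y down, z forward; pixel columns grow to the right and rows downward; lengths in m; the calibration is good to about 2 mm. A picture is of the moment at which its call begins: read the wrist's pose just before it. camera_params takes no time and is no camera call; for the wrist camera it gives the pose at the moment of the call.
- close_job(): hands the job in, once; it reports no verdict.
The state is a dict: "time": time; "joints": joint angles; "joint_vel": joint speeds; "joint_efforts": joint torques, N m; "position": TCP position; "orientation": TCP orientation; "ft_force": force on the tool from outside, world axes, zero at the start; "ft_torque": the same for the moment, N m; "width": finger opening in m.
Only numpy, scipy, OpenCV 4.12 (cv2) and the standard library are available. Lean on these libraries where they do the work, as an engineer would, in place of code of your own. Each camera call takes 0.05 s, during which the arm holds its last target. There are 200 camera calls.

## Working session

There is one attempt and no reset: what is moved stays moved. The work goes in short steps, Python scripts to look and compute and a tool call to move; the robot and the scene stay as the last step left them, time stands still between calls to the robot, and variables do not carry over. Pictures are saved under pics/ and viewed, about 8 in all and at most 12, crops included, and the job is handed in when it is done.

Besides the shell and the picture viewer there is one more tool, called after "Request:" by a JSON object that holds its "method" and its "body". carry_out: Moves the arm, as the interface text tells. Its arguments: {"type":"object","properties":{"moves":{"type":"string"},"squeeze":{"type":"number"}},"required":["moves"]}

```bash
mkdir -p pics
python3 - <<'E'
from plant import get_state,cams
import cv2,numpy as np
s=get_state();print({k:np.round(v,3) for k,v in s.items()})
a=cams.read_camera("top");b=cams.read_camera("side")
cv2.imwrite("pics/top1.png",a[:,:,::-1]);cv2.imwrite("pics/side1.png",b[:,:,::-1])
for n in("top","side"):print(cams.camera_params(n))
E
```

```text
{'time': np.float64(0.0), 'joints': array([-86.504,  14.86 ,  88.011,   0.   ,  77.233, -11.621]), 'joint_vel': array([-0.011, -0.013, -0.007, -0.048, -0.003,  0.126]), 'joint_efforts': array([ 0.0000e+00, -4.4603e+01, -2.9057e+01, -0.0000e+00,  1.2000e-02,
       -0.0000e+00]), 'position': array([ 0.143, -0.53 ,  0.23 ]), 'orientation': array([168.305,  89.895,  93.421]), 'ft_force': array([ 0.261, -0.231, -0.777]), 'ft_torque': array([-0.001, -0.022, -0.024]), 'width': np.float64(0.085)}
{'vfov': 44.61689328322052, 'cx': 281.4066300630532, 'cy': 218.33142218120778, 'D': array([-0.12662904,  0.        ,  0.        ,  0.        ,  0.        ]), 'R': array([[ 0.01386494, -0.99947714,  0.02920976],
       [-0.98935425, -0.01794509, -0.14441654],
       [ 0.14486521, -0.02689648, -0.98908577]]), 't': array([0.0075624 , 0.62271225, 1.10041559])}
{'vfov': 48.95757518329717, 'cx': 282.25454229475145, 'cy': 206.55840190507135, 'D': array([-0.11297995,  0.        ,  0.        ,  0.        ,  0.        ]), 'R': array([[-0.8941369 , -0.4477882 , -0.00222181],
       [-0.33201754,  0.66628074, -0.66770826],
       [ 0.30047223, -0.59628491, -0.74441973]]), 't': array([0.57275235, 0.26309758, 0.87842948])}
```

View pics/top1.png

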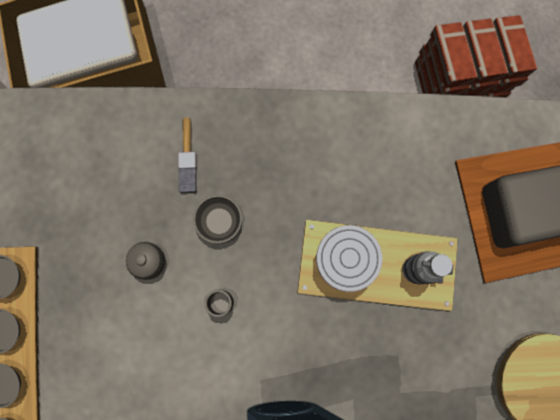

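View pics/side1.png

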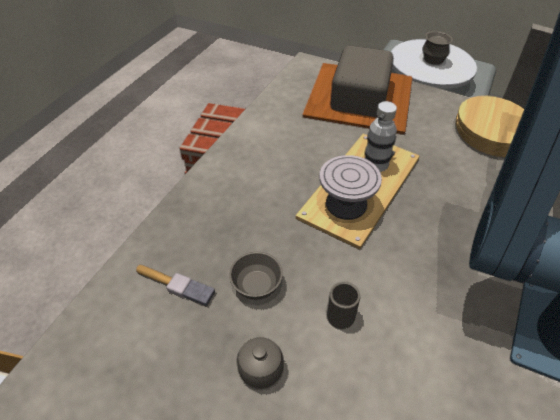

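The top view shows the cup at about (219,303), the wheel at (349,258), the cap at (440,265), the bowl at (218,220) and the jar at (145,260). In the side view the cup mouth is at about (345,296), the wheel at (350,178) and the cap at (387,108).

```bash
cat > h.py <<'E'
from plant import get_state,cams
import cv2,numpy as np
from scipy.spatial.transform import Rotation as Ro
def KD(p,h=420):
    f=h/2/np.tan(np.radians(p["vfov"]/2));return np.array([[f,0,p["cx"]],[0,f,p["cy"]],[0,0,1]]),np.array(p["D"])
def ray(p,uv,z):
    K,D=KD(p);n=cv2.undistortPoints(np.float64(uv).reshape(-1,1,2),K,D).reshape(-1,2)
    R,t=np.array(p["R"]),np.array(p["t"]);c=-R.T@t
    d=np.c_[n,np.ones(len(n))]@R
    return c+d*((z-c[2])/d[:,2])[:,None]
def proj(p,X):
    K,D=KD(p);return cv2.projectPoints(np.float64(X).reshape(-1,1,3),cv2.Rodrigues(np.array(p["R"]))[0],np.array(p["t"]),K,D)[0].reshape(-1,2)
def circ(c,r):
    a=np.linspace(0,2*np.pi,48,endpoint=False);return np.c_[c[0]+r*np.cos(a),c[1]+r*np.sin(a),0*a+c[2]]
def tool(s=None):
    s=s or get_state();return np.array(s["position"]),Ro.from_euler("xyz",s["orientation"],degrees=True).as_matrix()
E
python3 - <<'E'
from h import *
t=cams.camera_params("top");s=cams.camera_params("side")
np.set_printoptions(precision=4,suppress=True)
for n,a,b,z in(("cup",(219.5,301),(345,296),.085),("wheel",(349,258),(350,178),.110),("cap",(440,265),(387,108),.196),("bowl",(218,219),(257,272),.045),("jar",(144,259),(260,353),.084)):
    print(n,ray(t,a,z),ray(s,b,z))
c=ray(t,[(306,221),(457,238),(451,310),(299,293)],.015);print(c,c.mean(0))
cen=c[:,:2].mean(0);y=(c[0]+c[3]-c[1]-c[2])[:2];y/=np.linalg.norm(y);print("yaxis",y,"wheel",cen+.085*y,"cap",cen-.085*y)
W=np.r_[cen+.085*y,.11];C=np.r_[cen-.085*y,.196]
im=cv2.imread("pics/top1.png")
big=cv2.resize(im[205:325,190:465],None,fx=2.9,fy=2.9,interpolation=cv2.INTER_CUBIC)
cup=ray(t,(219.5,301),.085)[0]
for X,r in((W,.07),(C,.022),(cup,.029),(np.r_[cup[:2],0],.029)):
    q=(proj(t,circ(X,r))-[190,205]+.5)*2.9-.5
    for u in q:cv2.circle(big,tuple(int(round(v)) for v in u),1,(0,0,255),-1)
cv2.imwrite("pics/c1.png",big)
print(tool())
E
```

```text
cup [[0.4378 0.147  0.085 ]] [[0.4321 0.1553 0.085 ]]
wheel [[ 0.5314 -0.1239  0.11  ]] [[ 0.5296 -0.1162  0.11  ]]
cap [[ 0.5137 -0.2903  0.196 ]] [[ 0.5119 -0.2862  0.196 ]]
bowl [[0.6184 0.1592 0.045 ]] [[0.6186 0.1584 0.045 ]]
jar [[0.5235 0.3116 0.084 ]] [[0.5205 0.3243 0.084 ]]
[[ 0.6217 -0.04    0.015 ]
 [ 0.5878 -0.3958  0.015 ]
 [ 0.4207 -0.3769  0.015 ]
 [ 0.4572 -0.0254  0.015 ]] [ 0.5219 -0.2095  0.015 ]
yaxis [0.0992 0.9951] wheel [ 0.5303 -0.1249] cap [ 0.5134 -0.2941]
(array([ 0.1434, -0.5305,  0.2306]), array([[-0.0001,  0.9654,  0.2607],
       [ 0.0016,  0.2607, -0.9654],
       [-1.    ,  0.0003, -0.0016]]))
```

View pics/c1.png

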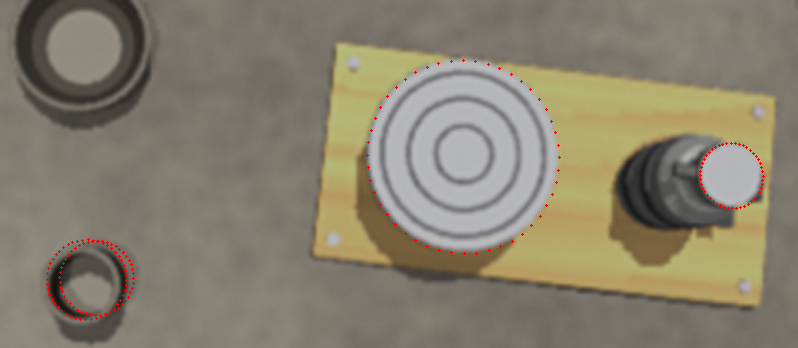

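The overlay fits the wheel and cap. Wheel centre is about (0.531,-0.124), cap (0.513,-0.294) and cup (0.436,0.148). The board's corners give the same spacing. Next I move to hover over the cup.

Request:
{"method": "carry_out", "body": {"moves": "-1 0 0.014 -0.018 0; -1 0 0.042 -0.053 0; -1 0 0.07 -0.088 0; -1 0 0.1 -0.126 0; -1 0 0.13 -0.164 0; -1 0 0.16 -0.202 0; -1 0 0.19 -0.24 0; -1 0 0.22 -0.278 0; -1 0 0.25 -0.315 0; -1 0 0.28 -0.353 0"}}

```text
time: 1.1
position: [0.3218, -0.1148, 0.2312]
orientation: [149.1, 89.9, 74.2]
ft_force: [1.8, -1.1, 0.4]
width: 0.0852
```

Run:
```python
from h import *
p,R=tool();print(p,R.round(4), R.T@(np.array([.436,.148,.2])-p), get_state()["joints"])
```

```text
[ 0.32180614 -0.11483494  0.23122909] [[ 4.000e-04  9.656e-01  2.599e-01]
 [ 1.400e-03  2.599e-01 -9.656e-01]
 [-1.000e+00  7.000e-04 -1.200e-03]] [ 0.03164177  0.17854855 -0.22409131] [-3.86446860e+01 -7.93143392e+00  1.12523747e+02  7.92886594e-02
  7.54399942e+01  3.62733920e+01]
```

Request:
{"method": "carry_out", "body": {"moves": "-1 0 0.025 -0.031 0; -1 0 0.052 -0.065 0; -1 0 0.08 -0.1 0; -1 0 0.108 -0.135 0; -1 0 0.135 -0.169 0; -1 0 0.158 -0.198 0; -1 0 0.172 -0.216 0; -1 0 0.1785 -0.224 0; -1 0 0.1785 -0.224 0; -1 0 0.1785 -0.224 0"}}

```text
time: 2.1
position: [0.4355, 0.1471, 0.2313]
orientation: [-152.3, 89.9, 132.7]
ft_force: [0.1, -0.2, 0.3]
width: 0.0854
```

Run:
```python
from h import *
p,R=tool();w=cams.camera_params("wrist");im=cams.read_camera("wrist")[:,:,::-1].copy()
print(p,w["R"],-np.array(w["R"]).T@w["t"],w["vfov"])
for X,r in(((.436,.148,.085),.029),((.436,.148,.085),.024)):
    for u in proj(w,circ(X,r)):
        if abs(u).max()<2000: cv2.circle(im,tuple(int(round(v)) for v in u),1,(0,0,255),-1)
cv2.imwrite("pics/w1.png",im)
```

```text
[0.43546401 0.1470819  0.2313301 ] [[ 0.26019057 -0.96555665 -0.00110506]
 [-0.92878468 -0.25059407  0.27305975]
 [-0.26393158 -0.07002121 -0.96199644]] [0.50249395 0.16487175 0.37420321] 59.08090506657096
```

View pics/w1.png

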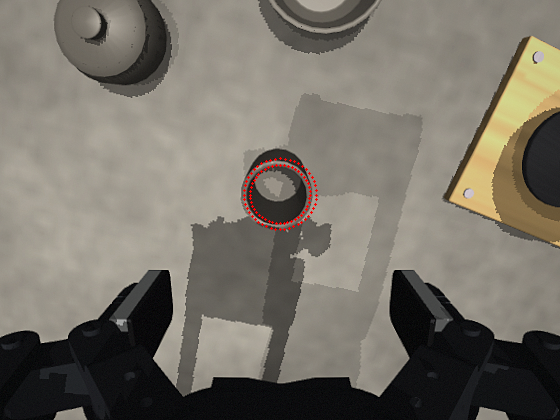

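The wrist view shows the cup rim centred near (277,193). My overlay is about 4 px (3 mm) right of it along the jaw axis, so the cup is at about (0.435,0.151). Now I descend around it.

Request:
{"method": "carry_out", "body": {"moves": "-1 0.015 0 -0.004 0; -1 0.045 0 -0.004 0; -1 0.08 0 -0.004 0; -1 0.115 0 -0.004 0; -1 0.145 0 -0.004 0; -1 0.17 0 -0.004 0; -1 0.19 0 -0.004 0; -1 0.2 0 -0.004 0; -1 0.202 0 -0.004 0; -1 0.202 0 -0.004 0"}}

```text
time: 3.15
position: [0.4348, 0.1503, 0.03]
orientation: [148.2, 90.0, 73.2]
ft_force: [-0.6, 0.3, 0.6]
width: 0.0852
```

Request:
{"method": "carry_out", "body": {"moves": "0 0 0 0 0; 0.2 0 0 0 0; 0.3 0 0 0 0; 0.4 0 0 0 0; 0.6 0 0 0 0; 1 0 0 0 0; 1 0 0 0 0; 1 0 0 0 0", "squeeze": 35}}

```text
time: 3.95
position: [0.4357, 0.1504, 0.0313]
orientation: [89.9, 89.8, 14.9]
ft_force: [-0.8, -0.3, 5.5]
width: 0.0583
```

Run:
```python
from h import *
s=get_state();p,R=tool(s);print(p,s["width"],s["ft_force"],R.T@(np.array([.531,-.124,.29])-p),s["joints"])
im=cams.read_camera("wrist")[:,:,::-1];cv2.imwrite("pics/w2.png",im)
```

```text
[0.43571938 0.15036324 0.03129468] 0.05833598074779542 [-0.82675347 -0.29014919  5.49284348] [-0.25864293  0.02185403  0.28966923] [5.10842143e+00 1.98495466e+01 1.14084971e+02 3.81171791e-02
 4.59061475e+01 8.01018211e+01]
```

View pics/w2.png

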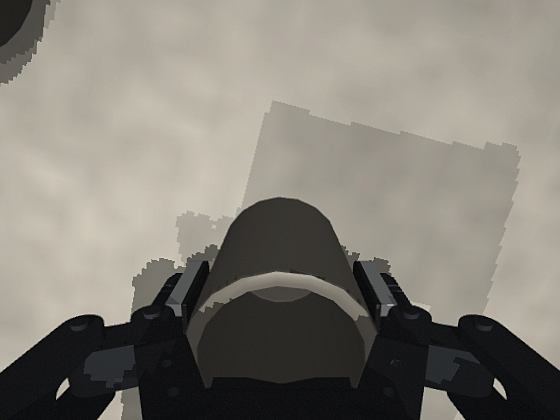

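The cup is gripped at 58 mm between the pads, at the mouth end of the picture (about 280,290). Now lift.

Request:
{"method": "carry_out", "body": {"moves": "1 -0.005 0 0 0; 1 -0.015 0 0 0; 1 -0.035 0 0 0; 1 -0.06 0 0 0; 1 -0.085 0 0 0; 1 -0.11 0 0 0; 1 -0.13 0 0 0; 1 -0.145 0 0 0; 1 -0.15 0 0 0; 1 -0.15 0 0 0"}}

```text
time: 5.0
position: [0.4356, 0.1504, 0.1822]
orientation: [86.2, 89.7, 11.2]
ft_force: [-0.2, 0.3, -1.2]
width: 0.058
```

Run:
```python
from h import *
np.set_printoptions(precision=4,suppress=True)
s=get_state();p,R=tool(s);print(p,R,s["width"],s["ft_force"],R.T@(np.array([.531,-.124,.18])-p))
```

```text
[0.4356 0.1504 0.1822] [[ 0.0046  0.966   0.2586]
 [ 0.0009  0.2586 -0.966 ]
 [-1.      0.0047  0.0003]] 0.0580123545826584 [-0.2168  0.2601 -1.2029] [0.0024 0.0212 0.2897]
```

Request:
{"method": "carry_out", "body": {"moves": "1 0 0 0.01 0; 1 0 0.002 0.035 0; 1 0 0.005 0.075 0; 1 0 0.008 0.12 0; 1 0 0.012 0.165 0; 1 0 0.015 0.21 0; 1 0 0.018 0.245 0; 1 0 0.02 0.272 0; 1 0 0.021 0.286 0; 1 0 0.021 0.29 0"}}

```text
time: 6.0
position: [0.5305, -0.1258, 0.1813]
orientation: [104.7, 89.8, 29.6]
ft_force: [-0.2, 0.2, -2.1]
width: 0.0583
```

Request:
{"method": "carry_out", "body": {"moves": "1 0 0 0 0; 1 0 0 0 0"}}

```text
time: 6.2
position: [0.5298, -0.1247, 0.1808]
orientation: [134.9, 89.8, 59.8]
ft_force: [-0.0, 0.8, -1.9]
width: 0.0583
```

Run:
```python
from h import *
np.set_printoptions(precision=4,suppress=True)
s=get_state();p,R=tool(s);w=cams.camera_params("wrist");im=cams.read_camera("wrist")[:,:,::-1].copy()
print(p,R,s["width"],s["ft_force"],R.T@(np.array([.531,-.124,.14])-p))
zb=p[2]-.0313
for X,r,c in(((*p[:2],zb+.085),.029,(0,0,255)),((*p[:2],zb),.029,(0,255,0)),((.531,-.124,.11),.07,(255,0,0))):
    for u in proj(w,circ(X,r)):
        if abs(u).max()<2000: cv2.circle(im,tuple(int(round(v)) for v in u),1,c,-1)
im2=cams.read_camera("side")[:,:,::-1][40:280,200:480]
cv2.imwrite("pics/m.png",cv2.hconcat([cv2.resize(im,(460,345)),cv2.resize(im2,(340,345))]))
```

```text
[ 0.5298 -0.1247  0.1808] [[ 0.0015  0.9663  0.2574]
 [ 0.0026  0.2574 -0.9663]
 [-1.      0.0021 -0.0021]] 0.05830972657259529 [-0.0056  0.8286 -1.8571] [ 0.0408  0.0012 -0.0002]
```

View pics/m.png

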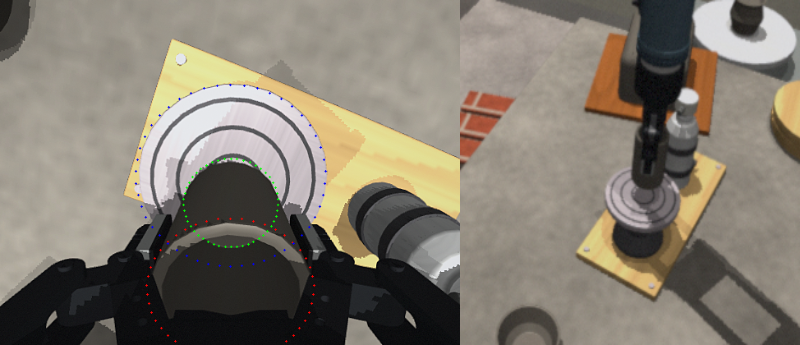

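The wrist picture shows the wheel outline and the cup's base fitting the overlays to within 1–2 mm, and the cup upright. Lower gently.

Request:
{"method": "carry_out", "body": {"moves": "1 0.004 0.001 0 0; 1 0.012 0.001 0 0; 1 0.02 0.001 0 0; 1 0.027 0.001 0 0; 1 0.032 0.001 0 0; 1 0.035 0.001 0 0; 1 0.036 0.001 0 0; 1 0.036 0.001 0 0; 1 0.036 0.001 0 0"}}

```text
time: 7.2
position: [0.5314, -0.1243, 0.1455]
orientation: [108.0, 89.8, 33.0]
ft_force: [0.3, 0.0, -2.6]
width: 0.0584
```

Request:
{"method": "carry_out", "body": {"moves": "1 0.001 0 0 0; 1 0.002 0 0 0; 1 0.002 0 0 0"}}

```text
time: 7.5
position: [0.5314, -0.1243, 0.1435]
orientation: [106.6, 89.8, 31.5]
ft_force: [0.2, 0.3, -1.5]
width: 0.0579
```

Request:
{"method": "carry_out", "body": {"moves": "1 0.001 0 0 0; 1 0.001 0 0 0; 1 0.001 0 0 0"}}

```text
time: 7.8
position: [0.5314, -0.1243, 0.1425]
orientation: [108.0, 89.8, 32.9]
ft_force: [-0.1, -0.1, -2.8]
width: 0.0581
```

Request:
{"method": "carry_out", "body": {"moves": "1 0.001 0 0 0; 1 0.001 0 0 0; 1 0.001 0 0 0"}}

```text
time: 8.1
position: [0.5314, -0.1243, 0.1414]
orientation: [109.7, 89.8, 34.6]
ft_force: [-0.5, -0.6, -1.7]
width: 0.0578
```

Request:
{"method": "carry_out", "body": {"moves": "1 0.001 0 0 0; 1 0.001 0 0 0; 1 0.001 0 0 0"}}

```text
time: 8.4
position: [0.5314, -0.1242, 0.1413]
orientation: [100.7, 89.8, 25.7]
ft_force: [-2.3, 1.7, 6.0]
width: 0.0582
```

Request:
{"method": "carry_out", "body": {"moves": "1 0.0005 0 0 0; 1 0.0005 0 0 0; 1 0.0005 0 0 0"}}

```text
time: 8.7
position: [0.5314, -0.1242, 0.1413]
orientation: [96.2, 89.8, 21.2]
ft_force: [-2.5, 1.7, 5.1]
width: 0.0583
```

The force rose from about -2 N to +5 N, which is contact with the wheel. Release slowly and retreat upward.

Request:
{"method": "carry_out", "body": {"moves": "0.2 0 0 0 0; 0 0 0 0 0; -0.3 0 0 0 0; -0.6 0 0 0 0; -1 0 0 0 0; -1 0 0 0 0; -1 0 0 0 0"}}

```text
time: 9.4
position: [0.5315, -0.1242, 0.1412]
orientation: [96.9, 89.8, 21.9]
ft_force: [0.8, -0.3, 0.3]
width: 0.0855
```

Request:
{"method": "carry_out", "body": {"moves": "-1 -0.005 0 0 0; -1 -0.015 0 0 0; -1 -0.03 0 0 0; -1 -0.055 0 0 0; -1 -0.085 0 0 0; -1 -0.11 0 0 0; -1 -0.13 0 0 0; -1 -0.145 0 0 0; -1 -0.15 0 0 0; -1 -0.15 0 0 0"}}

```text
time: 10.4
position: [0.5313, -0.1246, 0.2924]
orientation: [80.2, 89.7, 5.1]
ft_force: [0.1, 0.0, -0.1]
width: 0.0854
```

Run:
```python
from h import *
np.set_printoptions(precision=4,suppress=True)
s=get_state();p,R=tool(s);w=cams.camera_params("wrist");im=cams.read_camera("wrist")[:,:,::-1].copy()
print(p,s["width"],s["ft_force"],R.T@(np.array([.513,-.2935,.23])-p))
for X,r,c in(((.531,-.124,.195),.029,(0,0,255)),((.531,-.124,.11),.07,(255,0,0)),((.513,-.2935,.196),.022,(0,255,0))):
    for u in proj(w,circ(X,r)):
        if abs(u).max()<2000: cv2.circle(im,tuple(int(round(v)) for v in u),1,c,-1)
im2=cams.read_camera("side")[:,:,::-1][60:260,260:460]
cv2.imwrite("pics/m2.png",cv2.hconcat([cv2.resize(im,(460,345)),cv2.resize(im2,(340,345))]))
```

```text
[ 0.5313 -0.1246  0.2924] 0.0853683316574927 [ 0.0841  0.0499 -0.1312] [ 0.0622 -0.0616  0.1584]
```

View pics/m2.png

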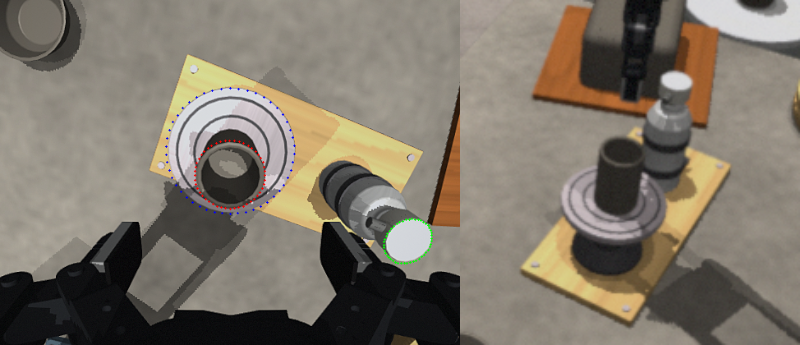

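The cup stands upright in the middle of the wheel: its rim fits the red circle at (229,175), and the cap fits the green one at (408,240). Now move over the cap with the fingers shut.

Request:
{"method": "carry_out", "body": {"moves": "0 0 -0.006 0.015 0; 1 0 -0.018 0.045 0; 1 0 -0.033 0.085 0; 1 0 -0.047 0.12 0; 1 0 -0.057 0.145 0; 1 0 -0.061 0.156 0; 1 0 -0.0615 0.158 0; 1 0 -0.0615 0.158 0; 1 0 -0.0615 0.158 0; 1 0 -0.0615 0.158 0"}}

```text
time: 11.5
position: [0.5123, -0.2915, 0.2905]
orientation: [108.4, 89.8, 33.4]
ft_force: [-0.2, 0.1, -0.1]
width: -0.0001
```

Request:
{"method": "carry_out", "body": {"moves": "1 0.01 0 0 0; 1 0.03 0 0 0; 1 0.05 0 0 0; 1 0.068 0 0 0; 1 0.078 0 0 0; 1 0.082 0 0 0; 1 0.082 0 0 0; 1 0.082 0 0 0"}}

```text
time: 12.3
position: [0.513, -0.2916, 0.2093]
orientation: [88.5, 89.8, 13.6]
ft_force: [-0.1, -0.6, -0.1]
width: -0.0002
```

Run:
```python
from h import *
np.set_printoptions(precision=4,suppress=True)
s=get_state();p,R=tool(s);w=cams.camera_params("wrist");im=cams.read_camera("wrist")[:,:,::-1].copy()
print(p,s["width"],s["ft_force"],R.T@(np.array([.513,-.2935,.196])-p))
cv2.imwrite("pics/w3.png",im)
```

```text
[ 0.513  -0.2916  0.2093] -0.00017087221445306926 [-0.0743 -0.5693 -0.0582] [ 0.0133 -0.0006  0.0019]
```

View pics/w3.png

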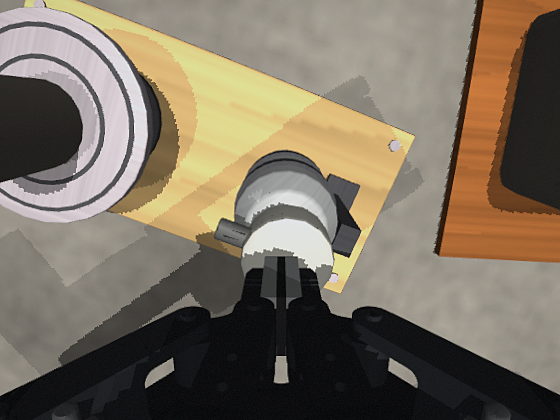

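The shut fingers are above the white cap at (287,255), with the nozzle pointing at the wheel. Press.

Request:
{"method": "carry_out", "body": {"moves": "1 0.004 0 0.0015 0; 1 0.009 0 0.0015 0; 1 0.013 0 0.0015 0; 1 0.016 0 0.0015 0; 1 0.019 0 0.0015 0; 1 0.022 0 0.0015 0; 1 0.0235 0 0.0015 0; 1 0.0235 0 0.0015 0"}}

```text
time: 13.15
position: [0.5135, -0.2932, 0.1871]
orientation: [75.2, 89.7, 0.2]
ft_force: [-2.9, 1.7, 8.4]
width: -0.0001
```

Request:
{"method": "carry_out", "body": {"moves": "1 0.001 0 0 0; 1 0.001 0 0 0; 1 0.001 0 0 0"}}

```text
time: 13.45
position: [0.5135, -0.2932, 0.1874]
orientation: [67.3, 89.7, -7.6]
ft_force: [-2.7, 2.3, 9.7]
width: 0.0004
```

Request:
{"method": "carry_out", "body": {"moves": "1 0.001 0 0 0; 1 0.001 0 0 0; 1 0.001 0 0 0"}}

```text
time: 13.75
position: [0.5135, -0.2932, 0.1877]
orientation: [61.4, 89.6, -13.6]
ft_force: [-3.1, 2.4, 8.4]
width: 0.0002
```

The commanded steps are being absorbed by arm compliance, because each call starts from the measured pose. I'll command further below it.

Request:
{"method": "carry_out", "body": {"moves": "1 0.002 0 0 0; 1 0.003 0 0 0; 1 0.004 0 0 0; 1 0.004 0 0 0"}}

```text
time: 14.15
position: [0.5135, -0.2933, 0.186]
orientation: [54.1, 89.5, -20.8]
ft_force: [-4.7, 2.9, 14.4]
width: 0.0003
```

Request:
{"method": "carry_out", "body": {"moves": "1 0.005 0 0 0; 1 0.006 0 0 0; 1 0.006 0 0 0; 1 0.006 0 0 0; 1 0.006 0 0 0; 1 0.006 0 0 0; 1 0.006 0 0 0; 1 0.006 0 0 0"}}

```text
time: 14.95
position: [0.5137, -0.2934, 0.1858]
orientation: [44.5, 89.3, -30.4]
ft_force: [-10.7, 7.2, 32.6]
width: 0.0004
```

Run:
```python
from h import *
p=cams.camera_params("side");im=cams.read_camera("side")[:,:,::-1]
cv2.imwrite("pics/s3.png",cv2.resize(im[80:220,310:450],(560,560),interpolation=cv2.INTER_CUBIC));print(get_state()["ft_force"])
```

```text
[-9.49094557  6.33323253 31.95764451]
```

View pics/s3.png

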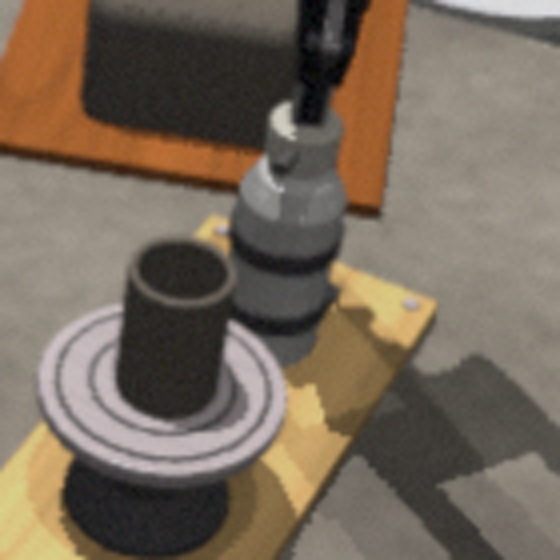

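The force climbed to 32 N with no further travel (z = 0.186), so the cap is on its stop, and it was held there for over 0.6 s. In the picture the cap at (305,145) is lower and the cup at (180,330) is upright. Release straight up.

Request:
{"method": "carry_out", "body": {"moves": "1 -0.003 0 0 0; 1 -0.008 0 0 0; 1 -0.015 0 0 0; 1 -0.025 0 0 0; 1 -0.04 0 0 0; 1 -0.06 0 0 0; 1 -0.08 0 0 0; 1 -0.095 0 0 0; 1 -0.1 0 0 0; 1 -0.1 0 0 0"}}

```text
time: 16.0
position: [0.5129, -0.293, 0.2864]
orientation: [43.9, 89.2, -31.0]
ft_force: [0.4, -0.1, -0.8]
width: -0.0
```

Run:
```python
from h import *
print(get_state()["ft_force"],get_state()["position"])
p=cams.camera_params("top");w=cams.camera_params("wrist")
im=cams.read_camera("wrist")[:,:,::-1].copy();sd=cams.read_camera("side")[:,:,::-1]
for z,c in((.196,(0,255,0)),(.186,(0,0,255))):
    for u in proj(w,circ((.513,-.2935,z),.022)):cv2.circle(im,tuple(int(round(v)) for v in u),1,c,-1)
cv2.imwrite("pics/e.png",cv2.hconcat([cv2.resize(im,(400,300)),cv2.resize(sd,(400,300))]))
```

```text
[ 0.38482988 -0.0680705  -0.78186252] [ 0.51291359 -0.29299198  0.28635526]
```

View pics/e.png

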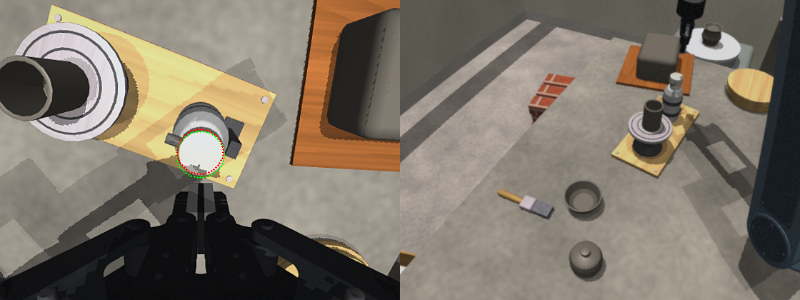

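The cap is back up: its disc at (201,152) fits the z = 0.196 circle. The cup is upright on the wheel at (653,112) in the side view. The bowl, jar and brush are where they were, and nothing is touching the robot.

```bash
python3 -c "
from plant import close_job;print(close_job())"
```

```text
the job is handed in; nothing more can be done
None
```

The job is done and handed in at about 16 s of the 45 s allowed.

- **Cup:** I gripped it from above, lowered it onto the middle of the banding wheel until a light contact of about 6 N, and let go. Camera overlays after release put it within about 2 mm of the wheel's centre, and it stands upright.
- **Spray cap:** I pressed it with the shut fingers until it stopped moving, at about 10 mm of travel. The force rose to 32 N with no further movement, against the 10 N given for the spring. I held it there for well over half a second, then lifted straight off. The total press was about 2 s because the first steps were absorbed by give in the arm.
- **Last checks:** The cup is still upright on the wheel, and the bowl, jar and brush appear unmoved. The robot is clear of everything, with about 0 N at the wrist. The cap looks back up, but the overlay circles for up and down lie close together, so that check is not a sharp one.
- **Disagreement:** The first cup positions from the top and side cameras differed by about 8–10 mm. The wrist camera settled it before the grasp.

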